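# Feed a welding magnet through the flap of its store box

### The job

Put the large arrow-shaped welding magnet away: it lies on the raised feed lane of the flap-fronted store box. With the fingertips push it along the lane through the hanging flap until it slides down into the box, then draw back so that the flap swings shut. Only push it, do not pick it up or raise it off the lane, and leave the small magnet on the table where it is.

Things in the scene. Friction and masses are not known exactly. Their poses are not given: they have to be found in the camera images.
- chute: Store box of plywood and bare aluminium with a feed lane in front, fixed to the table, 266 mm long, 104 mm wide, 125 mm high. Origin on the table top under the middle of the flap; x runs along the lane into the box, z up. Behind the flap, walls and a clear flat cover (top 122 mm above the table) enclose a smooth 40 degree ramp that falls from the crest into a pocket.
- flap (a joint): Hinge angle of the gravity flap, an aluminium sheet 90 mm wide, 45 mm high, 60 g, hung across the lane from its top edge; its lower edge clears the lane floor by 3 mm. 0 rad = hanging straight down, shut (it cannot swing outwards); grows as it is pushed inwards, to 1.4 rad. It falls shut by its own weight when nothing is under it.
- crest (a point): Middle of the lane's inner end, on the lane floor 6 mm behind the flap, where the ramp begins.
- lane_mouth (a point): Middle of the lane's near end, on the lane floor, 130 mm before the flap. The lane is level and smooth, 65 mm above the table, open above and at this end, 94 mm wide between two 5 mm walls that rise 20 mm above its floor.
- hinge (a point): Middle of the flap's hinge axis, 48 mm above the lane floor. The beam over it is 8 mm thick along the lane (4 mm either side of the flap) and its top is 60 mm above the lane floor, so fingers that point down can follow the magnet to about 8 mm before the flap, with the gripper's body above the beam.
- pocket (a point): Middle of the pocket's floor at the foot of the ramp, 8 mm above the table, 102 mm behind the flap; the end wall is 131 mm behind the flap. The magnet comes to rest here.
- big_magnet_mid (a point): Centre (8 mm up) of the large welding magnet, red plates on steel, five-sided, 59 mm long, 84 wide, 16 thick, under 0.5 kg, loose in the lane. x points from its flat 70 mm wide rear edge (29 mm behind) to its blunt point (29 mm ahead, towards the flap). Its mass centre is 5 mm behind this point; once that passes the crest (rear edge under about 18 mm before the flap) it tips and slides down.
- small_magnet_mid (a point): Centre (8 mm up) of the small welding magnet, the same shape, 42 x 54 mm, 16 mm thick, loose on the table top beside the box; not part of the job.
There are look-alikes about, which are no part of the job. Of the things that look like the part that bears big_magnet_mid, the smaller one is meant.

How it is judged:
By the outcome, as a careful person would: the job done as asked, in the order asked, and still so for the second after the job is handed in, with the robot touching nothing.
It also fails if it takes over 40 s, if anything falls off the work surface, if the arm or the gripper's body presses on something with over 40 N, if the wrist force passes 120 N, or if a joint passes its speed limit or range.

### The arm

A 7-joint arm with a two-finger parallel gripper is mounted at the origin on a cart in front of the work surface, level with it; the furniture and walls round the work are solid. World frame = base frame: x ahead of the robot, y to its left, z up, the work surface at z = 0. Lengths are in m, angles in rad, forces in N, time in s.
With the tool pointing down it reaches from about 0.425 to 0.925 m from the base axis. Payload 6.8 kg.
Tool frame: the origin (TCP) lies midway between the tips of the shut fingers; the grasp point (between the pads) lies 19 mm behind it; z points along the fingers, y is the line along which they close (so a half turn about z gives the same grasp; the last joint's range is limited). The gripper opens to 85 mm and grips with 20 to 120 N. Pads are 22 mm wide; open, the fingers measure 114 mm over their backs; the gripper's body (76 mm by 85 mm) begins 54 mm behind the grasp point. The pads swing forward as they close: fully open they stand 13 mm farther back than shut.
Start: joints at [-0.108, 0.477, 0.022, 1.555, -0.011, 1.109, -0.083], TCP at [0.675, 0, 0.231] pointing down, gripper open.
Joint ranges: [-2.96, 2.96], [-0.34, 2.1], [-1.41, 1.46], [0.24, 2.44], [-1.37, 4.51], [0.17, 1.92], [-2.96, 2.96]. Speed limits (rad/s): [2.39, 2.39, 3.14, 3.14, 3.14, 3.14, 3.14].

### API

Orientations are given as a unit quaternion [w, x, y, z].
In Python, from station import bot, imaging gives the robot as it stands.
- The arm moves only by the tool move_arm, never from a script. Its argument "commands" is a list that holds one entry, the list of rows, each a list of 7 numbers: the shift along the tool's x, y, z in m, then the turn, a rotation vector about the tool's x, y, z in degrees, then the finger opening in m, from 0 to 0.0854. In form: [[[x, y, z, rx, ry, rz, grip], ...]]. A call has 1 to 20 rows; each row shifts and turns the commanded pose from where the row before left it, along the tool's axes as they then stand; what a row does not reach is not made up. A row lasts 1/8 s, in which the tool goes at most 62.5 mm and 10.7 degrees, less where a joint would pass 70% of its speed; a pose out of reach is approached as far as the arm can. A call is refused whole if a number of a shift passes 0.0625 or a number of a turn 10.7, either way. A call with a gripper value outside its range is refused whole. The fingers move at their own pace and stop on an object; "squeeze" is the grip in N (left out, the last holds). Time passes only in rows, so rows that do not move let the fingers close. It gives the time, the measured TCP pose, the force, the opening and the grip force at its end, in the units of the state.
- bot.get_obs(): the state, without advancing time (a new reading comes with each control period).
- imaging.read_camera(name): name is "scene" or "side" or "wrist"; returns the picture (400x640x3 uint8, red, green, blue); there is no depth.
- imaging.calibration(name): a dict with "intrinsics" (3x3 intrinsics, pixels), "k1" (the pictures are not rectified: a ray, as slopes to the right and down, at radius r is drawn at 1 + k1 r^2 times it, then the intrinsics apply), "extrinsics" (4x4, takes a point from camera to world coordinates); the wrist camera has in their place "mount" (4x4, takes a point from camera to tool coordinates, whose origin is the TCP and whose axes are the flange's). Camera axes: x right, y down, z forward; pixel columns grow to the right and rows downward; lengths in m; the calibration is good to about 2 mm. A picture is of the moment at which its call begins: read the wrist's pose just before it. calibration takes no time and is no camera call.
- bot.hand_in(): hands the job in; it is judged then, once.
The state is a dict: "t": time; "q": joint angles; "joint_vel": joint speeds; "joint_torque": joint torques, N m; "eef_pos": TCP position; "tool_rot": TCP orientation; "contact_force": force on the tool from outside, world axes, zero at the start; "torque": the same for the moment, N m; "gripper_width": opening from 0.0 (shut) to 1.0 (fully open); "grasp_force": force on a finger pad.
Only numpy, scipy, OpenCV 4.12 (cv2) and the standard library are available. Lean on these libraries where they do the work, as an engineer would, in place of code of your own. Each camera call takes 0.05 s, during which the arm holds its last target. There are 200 camera calls.

## Working session

There is one attempt and no reset: what is moved stays moved. The work goes in short steps, Python scripts to look and compute and a tool call to move; the robot and the scene stay as the last step left them, time stands still between calls to the robot, and variables do not carry over. Pictures are saved under pics/ and viewed, at most 10 in all, crops included, and the job is handed in when it is done.

Besides the shell and the picture viewer there is one more tool, called after "Call:" in YAML: its name, and indented under it one key for each argument. move_arm: Moves the arm, as the interface text tells. Its arguments: {"type":"object","properties":{"commands":{"type":"array","items":{"type":"array","items":{"type":"array","items":{"type":"number"}}}},"squeeze":{"type":"number"}},"required":["commands"]}

```bash
mkdir -p pics
python3 - <<'E'
from station import bot, imaging
import cv2
o=bot.get_obs(); print({k:o[k] for k in("t","eef_pos","tool_rot","gripper_width","contact_force")})
for n in("scene","side"):
    cv2.imwrite(f"pics/{n}0.png",imaging.read_camera(n)[:,:,::-1]); print(imaging.calibration(n))
print(imaging.calibration("wrist"))
E
```

```text
{'t': 0.0, 'eef_pos': array([ 6.74409508e-01, -5.83488260e-05,  2.30297956e-01]), 'tool_rot': array([-6.00598107e-04,  7.07113102e-01,  7.07099854e-01, -7.05061027e-04]), 'gripper_width': 1.0027685783859777, 'contact_force': array([-0.42115951,  0.07269201, -0.89351381])}
{'intrinsics': array([[463.83719486,   0.        , 318.6089545 ],
       [  0.        , 463.83719486, 201.4242565 ],
       [  0.        ,   0.        ,   1.        ]]), 'k1': -0.11855491526226651, 'extrinsics': array([[-0.8751745 , -0.30184038,  0.37810313,  0.17390207],
       [-0.48374851,  0.55813429, -0.67414649,  0.63169551],
       [-0.00754768, -0.77290265, -0.63447973,  0.77416059],
       [ 0.        ,  0.        ,  0.        ,  1.        ]])}
{'intrinsics': array([[434.55506184,   0.        , 323.98651199],
       [  0.        , 434.55506184, 207.6450757 ],
       [  0.        ,   0.        ,   1.        ]]), 'k1': -0.02141470002135188, 'extrinsics': array([[ 0.98443508, -0.06805353,  0.16203793,  0.42872522],
       [-0.17529248, -0.44658737,  0.87740086, -0.94541241],
       [ 0.01265387, -0.89214821, -0.45156555,  0.51353936],
       [ 0.        ,  0.        ,  0.        ,  1.        ]])}
{'intrinsics': array([[358.52861031,   0.        , 319.76562219],
       [  0.        , 358.52861031, 206.94783266],
       [  0.        ,   0.        ,   1.        ]]), 'k1': -0.06337747924360601, 'mount': array([[ 4.09301307e-04, -9.50996891e-01, -3.09200170e-01,
         8.06490949e-02],
       [ 9.99999880e-01,  3.05686289e-04,  3.83552658e-04,
         4.95593172e-04],
       [-2.70239133e-04, -3.09200290e-01,  9.50996902e-01,
        -1.42027771e-01],
       [ 0.00000000e+00,  0.00000000e+00,  0.00000000e+00,
         1.00000000e+00]])}
```

View pics/scene0.png

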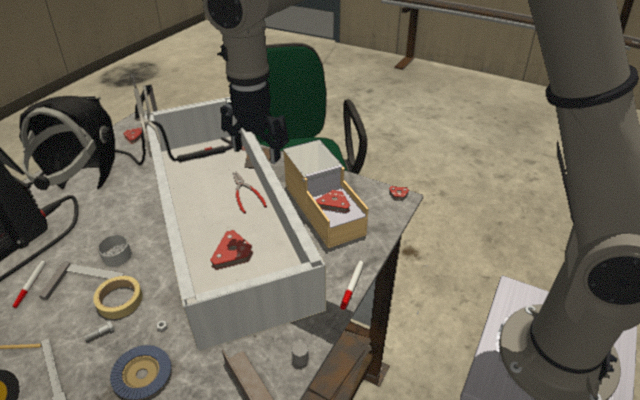

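View pics/side0.png

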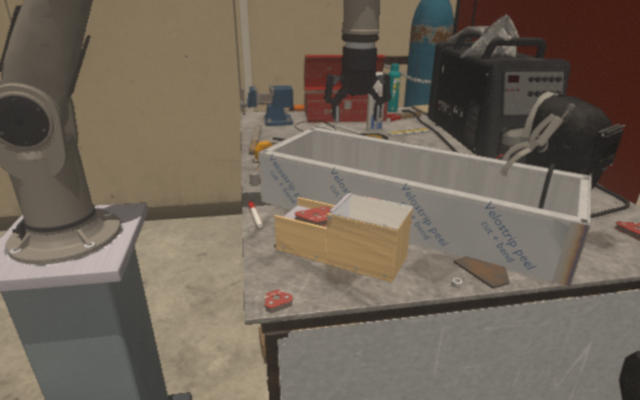

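The scene view shows the chute with the magnet in its lane at about (334,201), a tall tray beside it, and the small magnet at (399,192). In the side view the lane is at (300,220). I'll zoom in on both.

Run:
```python
import cv2,numpy as np
a=cv2.imread("pics/scene0.png")[130:260,270:420]; b=cv2.imread("pics/side0.png")[180:290,240:430]
cv2.imwrite("pics/c1.png",cv2.resize(a,None,fx=4.6,fy=4.6,interpolation=2)[:598]); cv2.imwrite("pics/c2.png",cv2.resize(b,None,fx=4.2,fy=4.2,interpolation=2))
```

```text
(no output)
```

View pics/c1.png

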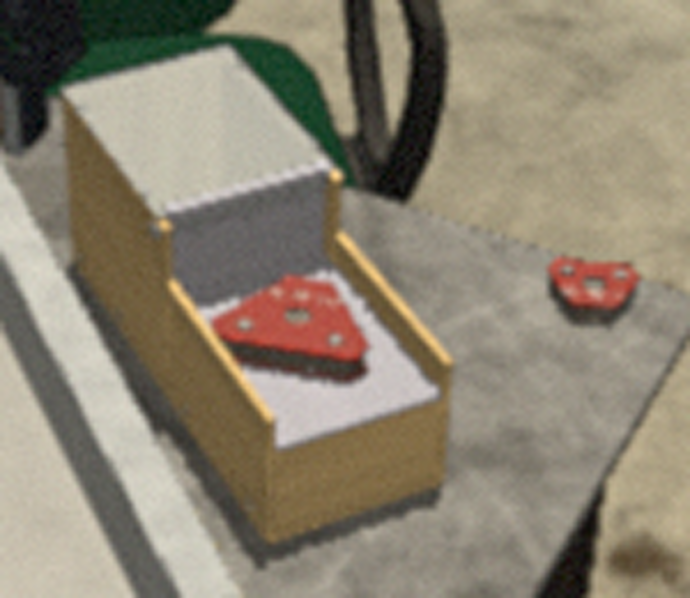

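View pics/c2.png

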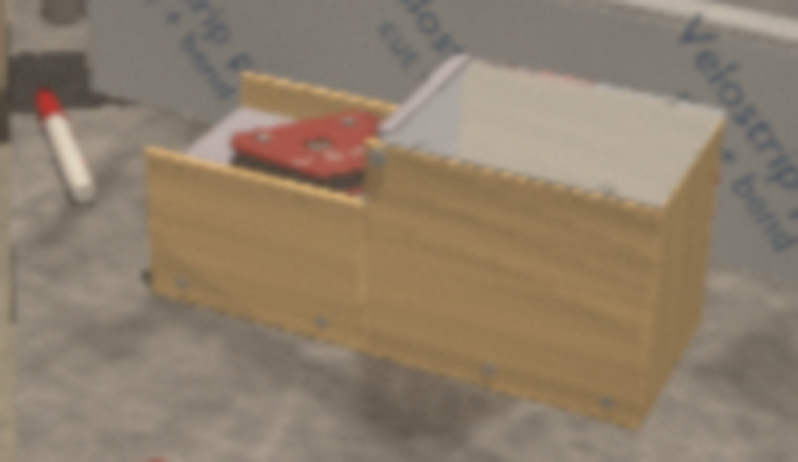

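```bash
cat > h.py <<'E'
import numpy as np,cv2
from station import bot,imaging
def proj(n,P):
    c=imaging.calibration(n);E=np.linalg.inv(c["extrinsics"])
    return cv2.projectPoints(np.asarray(P,float).reshape(-1,1,3),cv2.Rodrigues(E[:3,:3])[0],E[:3,3],c["intrinsics"],np.array([c["k1"],0,0,0.]))[0][:,0]
def world(ch,P):
    P=np.atleast_2d(P)*1e-3;c,s=np.cos(ch[2]),np.sin(ch[2])
    return np.c_[ch[0]+c*P[:,0]-s*P[:,1],ch[1]+s*P[:,0]+c*P[:,1],P[:,2]]
def topview(n,img,ch,z,x0=-160,x1=150,y0=-70,y1=70,s=2.5):
    xs=np.arange(x0,x1,1/s);ys=np.arange(y1,y0,-1/s)
    X,Y=np.meshgrid(xs,ys);p=proj(n,world(ch,np.c_[X.ravel(),Y.ravel(),np.full(X.size,z)])).reshape(*X.shape,2).astype(np.float32)
    return cv2.remap(img,p[...,0],p[...,1],cv2.INTER_CUBIC)
E
python3 - <<'E'
from h import *
from scipy.optimize import least_squares
S=[(-130,52,85,264,424),(-130,-52,85,451,366),(-130,52,0,266,542),(-130,-52,0,441,490),(136,52,122,65,93),(136,-52,122,232,45),(-130,47,65,278,447),(-130,-47,65,437,397)]
D=[(-130,-52,85,148,148),(-130,-52,0,152,292),(136,-52,0,640,428),(136,-52,122,660,205),(136,52,122,724,115),(-130,52,85,244,73)]
S=np.array(S,float);D=np.array(D,float)
uS=S[:,3:]/4.6+[270,130];uD=D[:,3:]/4.2+[240,180]
f=lambda c:np.r_[proj("scene",world(c,S[:,:3]))-uS,proj("side",world(c,D[:,:3]))-uD].ravel()
r=least_squares(f,[.6,-.1,0],loss="soft_l1");print(r.x,np.degrees(r.x[2]));print(f(r.x).reshape(-1,2).round(1).tolist())
np.save("ch.npy",r.x)
a=topview("scene",cv2.imread("pics/scene0.png"),r.x,81);b=topview("side",cv2.imread("pics/side0.png"),r.x,81)
v=np.vstack([a[60:300],b[60:300]])
cv2.imwrite("pics/tv.png",v)
for n in("scene","side"):
    im=cv2.imread(f"pics/{n}0.png")
    t=topview(n,im,r.x,81,-130,0,-47,47,2);h=cv2.cvtColor(t,cv2.COLOR_BGR2HSV)
    m=(((h[...,0]<8)|(h[...,0]>172))&(h[...,1]>140)).astype(np.uint8)
    m=cv2.morphologyEx(m,cv2.MORPH_CLOSE,np.ones((9,9)))
    c=max(cv2.findContours(m,0,2)[0],key=cv2.contourArea)
    c2=cv2.approxPolyDP(cv2.convexHull(c),5,True)[:,0]
    print(n,[(round(-130+x/2,1),round(47-y/2,1)) for x,y in c2])
E
```

```text
[ 0.60730726 -0.16703694 -0.63509161] -36.38806896835984
[[-0.1, -0.6], [0.1, -0.9], [-0.7, 0.7], [0.1, -1.0], [-1.2, -1.7], [-0.9, -0.4], [-1.2, 0.3], [0.7, -0.5], [-1.4, 0.0], [-0.9, -0.0], [-1.0, 1.3], [-0.2, 0.1], [0.4, -1.1], [-0.1, -0.9]]
scene [(np.float64(-47.0), np.float64(41.0)), (np.float64(-28.5), np.float64(-7.5)), (np.float64(-29.0), np.float64(-12.5)), (np.float64(-42.5), np.float64(-26.0)), (np.float64(-91.5), np.float64(-21.5)), (np.float64(-103.5), np.float64(-12.0)), (np.float64(-61.0), np.float64(40.5))]
side [(np.float64(-42.5), np.float64(27.0)), (np.float64(-44.5), np.float64(7.5)), (np.float64(-64.0), np.float64(-24.5)), (np.float64(-90.0), np.float64(-22.5)), (np.float64(-95.5), np.float64(-17.5)), (np.float64(-68.5), np.float64(28.0))]
```

View pics/tv.png

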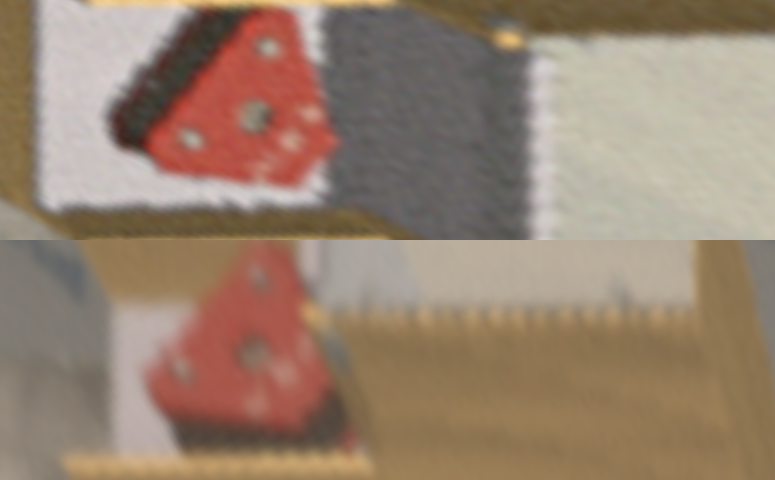

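The top views agree. The magnet centre is about (-58,-3) mm in lane coordinates and it is yawed about -33°. Its rear edge runs from (-102,-15) to (-64,42), which is 69 mm and matches the given 70. It will straighten when pushed, starting at the near right rear corner. Next I'll check the tray height and turn the tool so its y axis lies across the lane.

Run:
```python
from h import *
def ray(n,p):
    c=imaging.calibration(n);u=cv2.undistortPoints(np.array([[p]],float),c["intrinsics"],np.array([c["k1"],0,0,0.]))[0,0]
    E=c["extrinsics"];return E[:3,3],E[:3,:3]@np.r_[u,1]
o1,d1=ray("scene",(325,265));o2,d2=ray("side",(263,151))
s=np.linalg.lstsq(np.c_[d1,-d2],o2-o1,rcond=None)[0];print(o1+s[0]*d1,o2+s[1]*d2)
ch=np.load("ch.npy");print(world(ch,[[-148,-3,68],[-110,-3,68],[-20,-3,68]]))
```

```text
[0.45279946 0.11252787 0.13760101] [0.46473238 0.11363878 0.14192317]
[[ 0.48638494 -0.0816508   0.068     ]
 [ 0.5169756  -0.10419435  0.068     ]
 [ 0.58942716 -0.15758697  0.068     ]]
```

Call:
move_arm:
  commands:
    - [[0,0,0,0,0,-9,0.016],[0,0,0,0,0,-9,0.016],[0,0,0,0,0,-9,0.016],[0,0,0,0,0,-9,0.016],[0,0,0,0,0,-9,0.016],[0,0,0,0,0,-8.6,0.016],[0,0,0,0,0,0,0.016]]

```text
t: 0.98
eef_pos: [0.6747, -0.0002, 0.2308]
tool_rot: [-0.0, 0.313, 0.95, -0.0]
contact_force: [-0.0, 0.3, 0.5]
gripper_width: 0.188
grasp_force: 0.0
```

Call:
move_arm:
  commands:
    - [[0.026,-0.044,0,0,0,0,0.016],[0.026,-0.044,0,0,0,0,0.016],[0.026,-0.044,0,0,0,0,0.016],[0.0255,-0.045,0,0,0,0,0.016],[0,0,0,0,0,0,0.016],[0,0,0,0,0,0,0.016]]

```text
t: 1.72
eef_pos: [0.4873, -0.0808, 0.2317]
tool_rot: [0.001, 0.313, 0.95, 0.0]
contact_force: [-0.1, -0.2, -0.3]
gripper_width: 0.189
grasp_force: 0.0
```

Run:
```python
from h import *
o=bot.get_obs();ch=np.load("ch.npy");im=imaging.read_camera("wrist")[:,:,::-1].copy();cv2.imwrite("pics/w1.png",im)
from scipy.spatial.transform import Rotation as R
q=o["tool_rot"];T=np.eye(4);T[:3,:3]=R.from_quat([q[1],q[2],q[3],q[0]]).as_matrix();T[:3,3]=o["eef_pos"]
c=imaging.calibration("wrist");E=np.linalg.inv(T@c["mount"])
def pj(P):return cv2.projectPoints(P.reshape(-1,1,3),cv2.Rodrigues(E[:3,:3])[0],E[:3,3],c["intrinsics"],np.array([c["k1"],0,0,0.]))[0][:,0]
rel=o["eef_pos"]-world(ch,[0,0,0])[0];cc,s=np.cos(ch[2]),np.sin(ch[2]);print("lane xy",cc*rel[0]+s*rel[1],-s*rel[0]+cc*rel[1],rel[2],o["t"])
for L in ([(-130,52,85),(0,52,85)],[(-130,-52,85),(0,-52,85)],[(-130,47,65),(-130,-47,65)],[(-102,-15,81),(-64,42,81)]):
    p=pj(world(ch,L)).astype(int);print(p.tolist());cv2.line(im,tuple(map(int,p[0])),tuple(map(int,p[1])),(0,255,0),1)
cv2.imwrite("pics/w1o.png",im)
```

```text
lane xy -0.14776267885426514 -0.001751387997604062 0.23169353830380693 1.725
[[381, 210], [373, 337]]
[[258, 210], [266, 337]]
[[371, 203], [267, 203]]
[[303, 239], [365, 277]]
```

View pics/w1o.png

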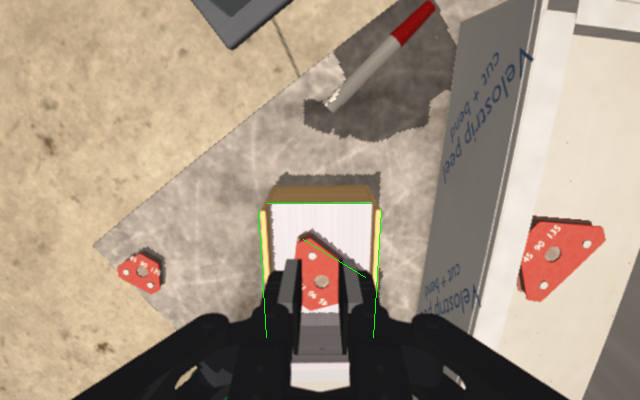

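The overlay lies on the lane walls, the mouth and the magnet's rear edge (303,237)-(365,277) to within about 2 mm. I'll descend in front of the mouth.

Call:
move_arm:
  commands:
    - [[0,0,0.054,0,0,0,0.016],[0,0,0.054,0,0,0,0.016],[0,0,0.054,0,0,0,0.016],[0,0,0,0,0,0,0.016],[0,0,0,0,0,0,0.016]]

```text
t: 2.4
eef_pos: [0.4884, -0.0806, 0.0706]
tool_rot: [0.001, 0.312, 0.95, 0.0]
contact_force: [0.8, -0.7, 1.5]
gripper_width: 0.189
grasp_force: 0.0
```

Call:
move_arm:
  commands:
    - [[-0.01,-0.001,0.001,0,0,0,0.016],[-0.01,0,0,0,0,0,0.016],[-0.01,0,0,0,0,0,0.016],[-0.003,0,0,0,0,0,0.016],[-0.003,0,0,0,0,0,0.016],[-0.003,0,0,0,0,0,0.016],[-0.003,0,0,0,0,0,0.016],[-0.003,0,0,0,0,0,0.016],[-0.003,0,0,0,0,0,0.016],[-0.003,0,0,0,0,0,0.016],[-0.003,0,0,0,0,0,0.016],[0,0,0,0,0,0,0.016]]

```text
t: 3.9
eef_pos: [0.5296, -0.1142, 0.0682]
tool_rot: [0.0, 0.313, 0.95, -0.0]
contact_force: [-1.5, -0.9, 0.5]
gripper_width: 0.187
grasp_force: 0.8
```

```bash
cat > look.py <<'E'
from h import *
import sys
ch=np.load("ch.npy");o=bot.get_obs()
rel=o["eef_pos"]-world(ch,[0,0,0])[0];cc,s=np.cos(ch[2]),np.sin(ch[2]);print("lane xy",cc*rel[0]+s*rel[1],-s*rel[0]+cc*rel[1],rel[2],o["t"],o["contact_force"])
a,b=(imaging.read_camera(n)[:,:,::-1] for n in("scene","side"))
a=cv2.resize(a[140:250,280:400],None,fx=4,fy=4,interpolation=2);b=cv2.resize(b[180:290,250:350],None,fx=3.4,fy=4,interpolation=2)
cv2.imwrite(sys.argv[1],np.hstack([a,b])[:,:800])
E
python3 look.py pics/p1.png
```

```text
lane xy -0.09385115845924721 -0.003578543804386075 0.06815713511585864 3.9 [-1.50838895 -0.86032841  0.52382392]
```

View pics/p1.png

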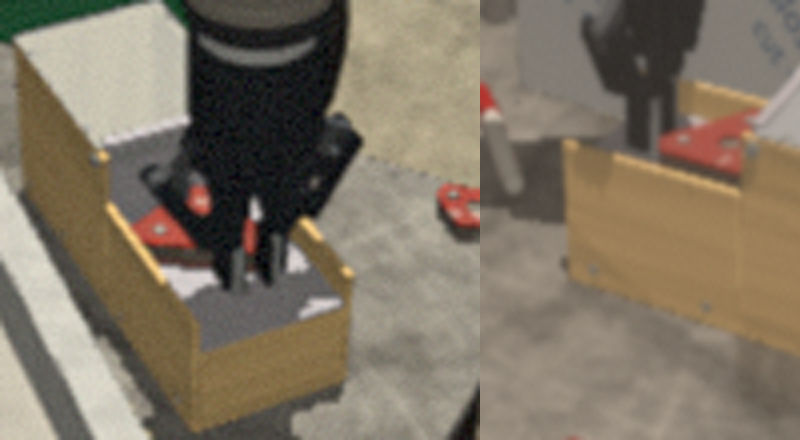

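The fingers are at the rear right corner with a light force of about 2 N, and the magnet is turning. I'll keep pushing.

Call:
move_arm:
  commands:
    - [[-0.003,0,0,0,0,0,0.016],[-0.003,0,0,0,0,0,0.016],[-0.003,0,0,0,0,0,0.016],[-0.003,0,0,0,0,0,0.016],[-0.003,0,0,0,0,0,0.016],[-0.003,0,0,0,0,0,0.016],[-0.003,0,0,0,0,0,0.016],[-0.003,0,0,0,0,0,0.016],[0,0,0,0,0,0,0.016]]

```text
t: 5.12
eef_pos: [0.5492, -0.1284, 0.0683]
tool_rot: [0.0, 0.312, 0.95, 0.0]
contact_force: [0.7, -0.3, -0.6]
gripper_width: 0.187
grasp_force: 0.1
```

```bash
python3 look.py pics/p2.png
```

```text
lane xy -0.06969013165494484 -0.003325905908443394 0.06834068478646184 5.125 [ 0.67209873 -0.32353421 -0.63460847]
```

View pics/p2.png

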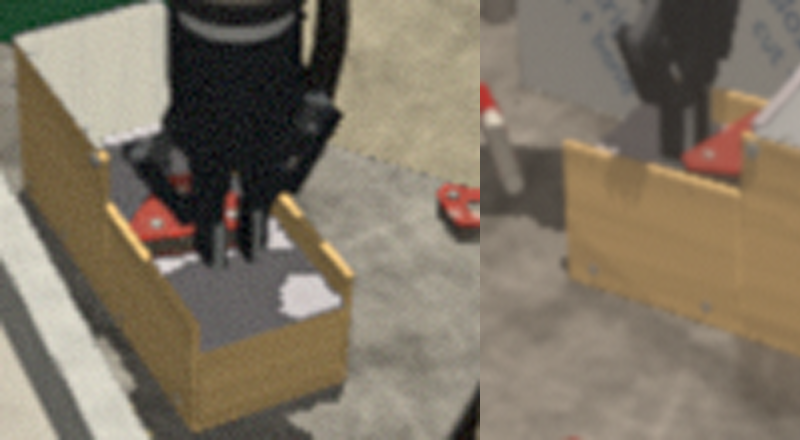

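The magnet's rear edge is still somewhat yawed and turning, with its left corner along the left wall at (148,240). I'll continue with a slight drift to the right.

Call:
move_arm:
  commands:
    - [[-0.003,-0.0005,0,0,0,0,0.016],[-0.003,-0.0005,0,0,0,0,0.016],[-0.003,-0.0005,0,0,0,0,0.016],[-0.003,-0.0005,0,0,0,0,0.016],[-0.003,-0.0005,0,0,0,0,0.016],[-0.003,-0.0005,0,0,0,0,0.016],[0,0,0,0,0,0,0.016]]

```text
t: 6.1
eef_pos: [0.562, -0.1414, 0.0683]
tool_rot: [0.0, 0.312, 0.95, 0.0]
contact_force: [0.0, -0.2, 0.2]
gripper_width: 0.19
grasp_force: 0.1
```

```bash
python3 look.py pics/p3.png
```

```text
lane xy -0.05166271296527688 -0.006235008060878483 0.06834051790332155 6.1 [ 0.01128356 -0.18023621  0.21052702]
```

View pics/p3.png

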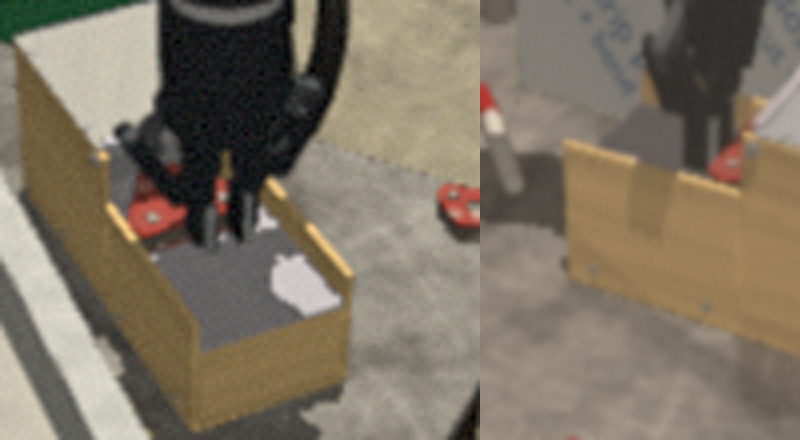

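The rear edge now looks nearly square to the lane, with its left end at (150,245) and the fingertips at (205-240,240). I'll back off slightly, centre, widen the fingers and push through.

Call:
move_arm:
  commands:
    - [[0.008,0.006,0,0,0,0,0.034],[0,0,0,0,0,0,0.034],[0,0,0,0,0,0,0.034],[0,0,0,0,0,0,0.034],[-0.003,0,0,0,0,0,0.034],[-0.003,0,0,0,0,0,0.034],[-0.003,0,0,0,0,0,0.034],[-0.003,0,0,0,0,0,0.034],[-0.003,0,0,0,0,0,0.034],[-0.003,0,0,0,0,0,0.034],[-0.003,0,0,0,0,0,0.034],[0,0,0,0,0,0,0.034]]

```text
t: 7.7
eef_pos: [0.576, -0.1445, 0.0683]
tool_rot: [0.0, 0.313, 0.95, -0.0]
contact_force: [-0.4, -0.4, -1.1]
gripper_width: 0.398
grasp_force: 0.1
```

```bash
python3 look.py pics/p4.png
```

```text
lane xy -0.03860412930395462 -0.00040354383447399264 0.06827250459516515 7.7 [-0.44479741 -0.3875618  -1.14540477]
```

Call:
move_arm:
  commands:
    - [[-0.003,0,0,0,0,0,0.034],[-0.003,0,0,0,0,0,0.034],[-0.003,0,0,0,0,0,0.034],[-0.003,0,0,0,0,0,0.034],[-0.003,0,0,0,0,0,0.034],[-0.002,0,0,0,0,0,0.034],[0,0,0,0,0,0,0.034],[0,0,0,0,0,0,0.034]]

```text
t: 8.8
eef_pos: [0.5893, -0.1543, 0.0682]
tool_rot: [0.0, 0.312, 0.95, -0.0]
contact_force: [0.1, 0.2, -0.2]
gripper_width: 0.4
grasp_force: 0.0
```

```bash
python3 look.py pics/p5.png;python3 - <<'E'
import cv2,numpy as np
for f in("p3","p4","p5"):
    h=cv2.cvtColor(cv2.imread(f"pics/{f}.png"),cv2.COLOR_BGR2HSV);m=((h[...,0]<8)|(h[...,0]>172))&(h[...,1]>140)&(h[...,2]>60)
    print(f,m[100:300,110:300].sum(),m[100:200,670:770].sum())
E
```

```text
lane xy -0.022043929230715464 -0.00041767291590717563 0.06823104066944842 8.8 [ 0.09448416  0.20332179 -0.20861493]
p3 1884 304
p4 1586 28
p5 2 0
```

No red remains in view, so the magnet has gone in. I'll draw back out of the lane and check.

Call:
move_arm:
  commands:
    - [[0.01,0,0,0,0,0,0.034],[0.02,0,0,0,0,0,0.034],[0.03,0,0,0,0,0,0.034],[0.03,0,0,0,0,0,0.034],[0.03,0,0,0,0,0,0.034],[0.01,0,0,0,0,0,0.034],[0,0,0,0,0,0,0.034],[0,0,-0.05,0,0,0,0.034],[0,0,-0.05,0,0,0,0.034],[0,0,-0.05,0,0,0,0.034],[0,0,0,0,0,0,0.034],[0,0,0,0,0,0,0.034]]

```text
t: 10.4
eef_pos: [0.485, -0.0777, 0.2181]
tool_rot: [0.0, 0.313, 0.95, 0.0]
contact_force: [-0.7, -0.4, -0.3]
gripper_width: 0.399
grasp_force: 0.0
```

Run:
```python
from h import *
a,b=(imaging.read_camera(n)[:,:,::-1] for n in("scene","side"))
a=cv2.resize(a[135:260,275:415],None,fx=3,fy=3,interpolation=2);b=cv2.resize(b[180:305,240:365+5],None,fx=3,fy=3,interpolation=2)
cv2.imwrite("pics/end.png",np.hstack([a,b])[:,:800]);print(bot.get_obs()["eef_pos"])
```

```text
[ 0.48406461 -0.07737024  0.21701796]
```

View pics/end.png

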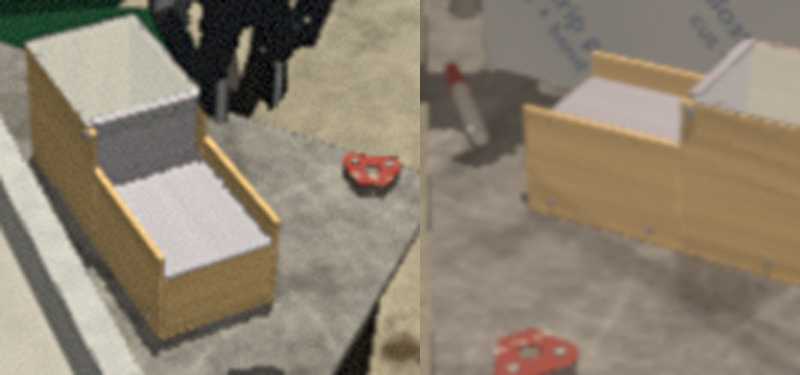

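The lane at (200,215) is empty, the flap at (150,135) hangs shut as it did at the start, and the small magnet at (372,170) hasn't moved. The robot is clear of everything.

```bash
python3 -c "
from station import bot
print(bot.hand_in())"
```

```text
the job is handed in; nothing more can be done
None
```

The large magnet was pushed through the flap into the store box and the job is handed in: the lane is empty, the flap is shut and the small magnet is untouched, though I could not see the magnet resting in the pocket through the cover.

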